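# Put the stacked lids back on the storage pots

## Robot

A 7-joint arm with a two-finger parallel gripper is mounted at the origin on a cart in front of the work surface, level with it; the furniture and walls round the work are solid. World frame = base frame: x ahead of the robot, y to its left, z up, the work surface at z = 0. Lengths are in m, angles in rad, forces in N, time in s.
With the tool pointing down it reaches from about 0.425 to 0.925 m from the base axis. Payload 6.8 kg.
Tool frame: the origin (TCP) lies midway between the tips of the shut fingers; the grasp point (between the pads) lies 19 mm behind it; z points along the fingers, y is the line along which they close (so a half turn about z gives the same grasp; the last joint's range is limited). The gripper opens to 88 mm and grips with 3 to 60 N. Pads are 20 mm wide; open, the fingers measure 115 mm over their backs; the gripper's body (75 mm by 178 mm) begins 61 mm behind the grasp point.
Start: joints at [1.181, 0.477, 0.022, 1.555, -0.011, 1.109, -0.083], TCP at [0.188, -0.648, 0.223] pointing down, gripper open.
Joint ranges: [-2.96, 2.96], [-0.34, 2.1], [-1.41, 1.46], [0.24, 2.44], [-1.37, 4.51], [0.17, 1.92], [-2.96, 2.96]. Speed limits (rad/s): [2.39, 2.39, 3.14, 3.14, 3.14, 3.14, 3.14].

## Interface

Orientations are given as a rotation vector (axis times angle).
In Python, from plant import get_state, eyes, r gives the robot as it stands.
- The arm moves only by the tool step_arm, never from a script. Its argument "motion" is a list of rows, each a list of 7 numbers: the shift along the tool's x, y, z each as a share of 120 mm, from -1 to 1, then the turn, a rotation vector about the tool's x, y, z each as a share of 45 degrees, from -1 to 1, then the opening in per cent of the stroke, from 0 (shut) to 100 (fully open). A call has 1 to 20 rows; each row is the pose to reach, as a shift and turn from the pose commanded when the call began, along the tool's axes at that moment; what a row does not reach only later rows make up. A row lasts 1/12 s, in which the tool goes at most 41.7 mm and 7.16 degrees, less where a joint would pass 70% of its speed; a pose out of reach is approached as far as the arm can. A call with a number of a shift or a turn outside -1 to 1 is refused whole. A call with a gripper value outside its range is refused whole. The fingers move at their own pace and stop on an object; "force" is the grip in N (left out, the last holds). Time passes only in rows, so rows that repeat a pose let the fingers close. It gives the time, the measured TCP pose, the force, the opening and the grip force at its end, in the units of the state.
- get_state(): the state, without advancing time (a new reading comes with each control period).
- eyes.grab_frame(name): name is "scene" or "top" or "wrist"; returns a dict with "color" (384x512x3 uint8, red, green, blue), "fx", "fy", "cx", "cy" (pixels), "origin" and "attitude" of the camera in the world; the wrist camera has in their place "tool_from_camera" (4x4, takes a point from camera to tool coordinates, whose origin is the TCP and whose axes are the flange's). Camera axes: x right, y down, z forward; pixel columns grow to the right and rows downward; lengths in m; the calibration is good to about 2 mm. A picture is of the moment at which its call begins: read the wrist's pose just before it. There is no depth.
- r.close_job(): hands the job in; it is judged then, once.
The state is a dict: "time": time; "joint_pos": joint angles; "dq": joint speeds; "joint_efforts": joint torques, N m; "tool_pos": TCP position; "tcp_rot": TCP orientation; "contact_force": force on the tool from outside, world axes, zero at the start; "ft_torque": the same for the moment, N m; "finger_gap": opening from 0.0 (shut) to 1.0 (fully open); "finger_force": force on a finger pad.
Only numpy, scipy, OpenCV 4.12 (cv2) and the standard library are available. Lean on these libraries where they do the work, as an engineer would, in place of code of your own. Each camera call takes 0.05 s, during which the arm holds its last target. There are 200 camera calls.

## Task

The four storage pots are washed and dry, and their wooden lids are piled in one stack beside them. Take the stack apart lid by lid by the knobs, without toppling it, and close each pot with the lid that fits it, setting it down gently, not dropping it, until it lies flat on the rim with its plug in the mouth. Leave the pots standing where they are, and do not disturb the pepper mill or the mug.

Things in the scene. Friction and masses are not known exactly. Their poses are not given: they have to be found in the camera images.
- pot_large: the largest of four open, empty, straight-sided white stoneware pots, loose, standing upright on the worktop: 110 mm outside diameter, 84 mm high, wall 5 mm, so its round mouth is 100 mm across. Origin: centre of its underside, z up (the rim is 84 mm above the origin).
- pot_medium: the second largest of four open, empty, straight-sided white stoneware pots, loose, standing upright on the worktop: 94 mm outside diameter, 74 mm high, wall 5 mm, so its round mouth is 84 mm across. Origin: centre of its underside, z up (the rim is 74 mm above the origin).
- pot_small: the second smallest of four open, empty, straight-sided white stoneware pots, loose, standing upright on the worktop: 78 mm outside diameter, 68 mm high, wall 5 mm, so its round mouth is 68 mm across. Origin: centre of its underside, z up (the rim is 68 mm above the origin).
- pot_tiny: the smallest of four open, empty, straight-sided white stoneware pots, loose, standing upright on the worktop: 62 mm outside diameter, 62 mm high, wall 5 mm, so its round mouth is 52 mm across. Origin: centre of its underside, z up (the rim is 62 mm above the origin).
- lid_large: largest of 4 round wooden lids, for the 100 mm mouth; bottom of the stack, on the worktop. Disc 114 mm across, 10 thick; below it a hollow plug 92 across, 24 deep, lower edge rounded; on top a knob 22 across, 21 high, to grip. Origin: axis, plug's lower edge, z up; disc top at 34, knob top at 55. Seated (disc on rim): origin 60 above the pot's.
- lid_medium: second largest of 4 round wooden lids, for the 84 mm mouth; stacked on the largest one, whose knob is loose inside its plug. Disc 98 mm across, 10 thick; below it a hollow plug 76 across, 24 deep, lower edge rounded; on top a knob 22 across, 21 high, to grip. Origin: axis, plug's lower edge, z up; disc top at 34, knob top at 55. Seated (disc on rim): origin 50 above the pot's.
- lid_small: second smallest of 4 round wooden lids, for the 68 mm mouth; stacked on the second largest one, whose knob is loose inside its plug. Disc 82 mm across, 10 thick; below it a hollow plug 60 across, 24 deep, lower edge rounded; on top a knob 22 across, 21 high, to grip. Origin: axis, plug's lower edge, z up; disc top at 34, knob top at 55. Seated (disc on rim): origin 44 above the pot's.
- lid_tiny: smallest of 4 round wooden lids, for the 52 mm mouth; stacked on the second smallest one, whose knob is loose inside its plug. Disc 66 mm across, 10 thick; below it a hollow plug 44 across, 24 deep, lower edge rounded; on top a knob 22 across, 21 high, to grip. Origin: axis, plug's lower edge, z up; disc top at 34, knob top at 55. Seated (disc on rim): origin 38 above the pot's.
- pepper_mill: bystander: dark wooden pepper mill standing at the right, 58 mm in diameter, 170 mm high; origin at the centre of its underside. To be left alone.
- mug: bystander: white spotted mug standing at the left, 90 mm in diameter, 93 mm high, with a handle; origin at the centre of its underside. To be left alone.
Mind the look-alikes: they are no part of the job. What is shaped like the lid_small but turquoise is not meant.

How it is judged:
At the end, for the whole second after the job is handed in: Each of the four lids is seated on the pot of its own size: within 3 mm of its seated height, within 8 mm of the pot's axis, lid and pot level within 0.07 rad, no pot more than 40 mm from where it stood, everything at rest (z of lid_large in the frame of pot_large between 0.057 and 0.063 m and horizontal distance between lid_large and pot_large below 0.008 m and angle between each of lid_large, pot_large, lid_medium, pot_medium, lid_small, pot_small, lid_tiny, pot_tiny's own z axis and vertical below 0.07 rad and distance of each of pot_large, pot_medium, pot_small, pot_tiny from where it was at the start of the episode below 0.04 m and linear speed of each of lid_large, pot_large, lid_medium, pot_medium, lid_small, pot_small, lid_tiny, pot_tiny below 0.02 m/s and z of lid_medium in the frame of pot_medium between 0.047 and 0.053 m and horizontal distance between lid_medium and pot_medium below 0.008 m and z of lid_small in the frame of pot_small between 0.041 and 0.047 m and horizontal distance between lid_small and pot_small below 0.008 m and z of lid_tiny in the frame of pot_tiny between 0.035 and 0.041 m and horizontal distance between lid_tiny and pot_tiny below 0.008 m); the robot touches nothing.
It fails at once if a lid is toppled or a pot is tipped over (beyond 0.7 rad) (angle between any of lid_large, pot_large, lid_medium, pot_medium, lid_small, pot_small, lid_tiny, pot_tiny's own z axis and vertical above 0.7 rad).
It fails at once if the pepper mill or the mug is moved more than 30 mm (distance of any of pepper_mill, mug from where it was at the start of the episode above 0.03 m).
It fails at once if a lid is dropped (out of the fingers and faster than 0.7 m/s, a fall of about 25 mm) ((linear speed of lid_large above 0.7 m/s and contact force between lid_large and the fingers below 0.1 N) or (linear speed of lid_medium above 0.7 m/s and contact force between lid_medium and the fingers below 0.1 N) or (linear speed of lid_small above 0.7 m/s and contact force between lid_small and the fingers below 0.1 N) or (linear speed of lid_tiny above 0.7 m/s and contact force between lid_tiny and the fingers below 0.1 N)).
It also fails if it takes over 115 s, if anything falls off the work surface, if the arm or the gripper's body presses on something with over 40 N, if the wrist force passes 120 N, or if a joint passes its speed limit or range.

## Working session

There is one attempt and no reset: what is moved stays moved. The work goes in short steps, Python scripts to look and compute and a tool call to move; the robot and the scene stay as the last step left them, time stands still between calls to the robot, and variables do not carry over. Pictures are saved under pics/ and viewed, at most 14 in all, crops included, and the job is handed in when it is done.

Besides the shell and the picture viewer there is one more tool, called after "Request:" as name(argument=value, ...), one argument or row to a line, values as JSON. step_arm: Moves the arm, as the interface text tells. Its arguments: {"type":"object","properties":{"motion":{"type":"array","items":{"type":"array","items":{"type":"number"}}},"force":{"type":"number"}},"required":["motion"]}

```bash
ls; mkdir -p pics
python3 - <<'E'
from plant import get_state, eyes, r
import cv2
s=get_state(); print(s)
for n in ("scene","top"):
    f=eyes.grab_frame(n); print(n,{k:(v if k!="color" else v.shape) for k,v in f.items()})
    cv2.imwrite(f"pics/{n}0.png",f["color"][:,:,::-1])
E
```

```text
pics
{'time': 0.0, 'joint_pos': array([ 1.18090707,  0.4778164 ,  0.02233192,  1.55645194, -0.01151495,
        1.10928246, -0.0831075 ]), 'dq': array([ 0.00051688,  0.0015644 ,  0.00021946,  0.000889  ,  0.00151072,
       -0.00015915,  0.00094421]), 'joint_efforts': array([-8.42778045e-04, -5.82844126e+01,  1.53455369e+00, -2.72601825e+01,
       -5.42181171e-02,  1.68141135e-02,  1.83321581e-04]), 'tool_pos': array([ 0.18752608, -0.64779848,  0.22167044]), 'tcp_rot': array([-3.10868495e+00, -4.40941259e-01,  5.88679396e-04]), 'contact_force': array([0.34090814, 0.73839914, 0.42564562]), 'ft_torque': array([0.00362113, 0.04661063, 0.00441018]), 'finger_force': 0.0, 'finger_gap': 1.0013599478406365}
scene {'color': (384, 512, 3), 'fx': 422.58800143419717, 'fy': 422.58800143419717, 'cx': 254.3757383150293, 'cy': 188.78859201051387, 'origin': array([-0.422055  ,  0.45858539,  0.95064592]), 'attitude': array([-1.28155044,  2.16658514, -0.99460649])}
top {'color': (384, 512, 3), 'fx': 378.76993509850104, 'fy': 378.76993509850104, 'cx': 252.97497134257662, 'cy': 192.51208672859275, 'origin': array([ 0.39036626, -0.00781864,  1.29279067]), 'attitude': array([-2.17583681,  2.20750251, -0.06726291])}
```

Run:
```python
import cv2,numpy as np
a=cv2.imread("pics/top0.png"); cv2.imwrite("pics/top0b.png",cv2.resize(a,(800,600),interpolation=cv2.INTER_CUBIC))
```

```text
(no output)
```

View pics/top0b.png

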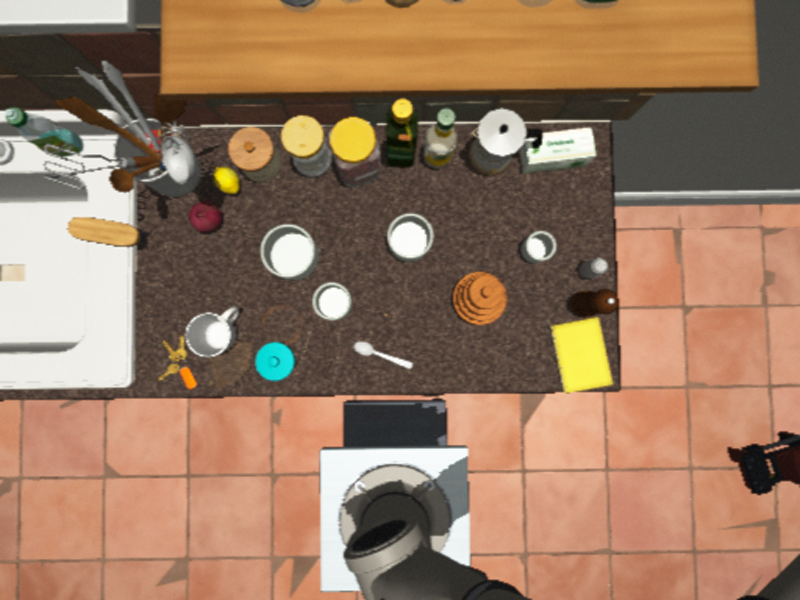

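View pics/scene0.png

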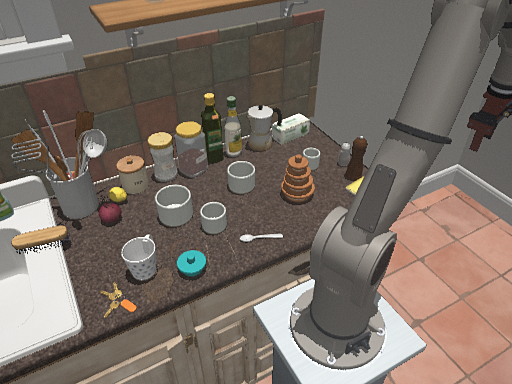

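Top view (800x600): large pot (289,252), medium (410,238), small (332,301), tiny (538,247), wooden stack (482,298) with its knob at (487,292). The turquoise look-alike is at (275,361), the mill at (600,301) and the mug at (210,335). Next I fit model silhouettes to both views.

```bash
cat > h.py <<'E'
import numpy as np, cv2
from scipy.spatial.transform import Rotation as R
from scipy.optimize import minimize
POTS={"large":(.055,.084),"medium":(.047,.074),"small":(.039,.068),"tiny":(.031,.062)}
A=np.linspace(0,2*np.pi,48,endpoint=False)
def ring(rad,z): return np.c_[rad*np.cos(A),rad*np.sin(A),np.full(48,z)]
def cam(f,st=None):
    """K, world->camera R,t"""
    K=np.array([[f["fx"],0,f["cx"]],[0,f["fy"],f["cy"]],[0,0,1]])
    if "origin" in f: C=R.from_rotvec(f["attitude"]).as_matrix(); o=f["origin"]
    else:
        T=np.eye(4); T[:3,:3]=R.from_rotvec(st["tcp_rot"]).as_matrix(); T[:3,3]=st["tool_pos"]
        T=T@f["tool_from_camera"]; C=T[:3,:3]; o=T[:3,3]
    return K,C.T,-C.T@o
def proj(c,P):
    q=(P@c[1].T+c[2])@c[0].T; return q[:,:2]/q[:,2:]
def ray(c,uv,z):
    d=c[1].T@np.linalg.inv(c[0])@np.array([*uv,1.]); o=-c[1].T@c[2]
    return (o+d*(z-o[2])/d[2])[:2]
def white(im):
    h=cv2.cvtColor(im,cv2.COLOR_RGB2HSV); return ((h[...,1]<70)&(h[...,2]>95)).astype(np.float32)
def wood(im):
    h=cv2.cvtColor(im,cv2.COLOR_RGB2HSV); return ((h[...,0]<22)&(h[...,1]>130)&(h[...,2]>50)).astype(np.float32)
def fit(c,mask,parts,xy,win=25):
    """parts: list of convex point sets about the axis; xy start"""
    p=proj(c,np.vstack(parts)+[*xy,0]); lo=np.floor(p.min(0)-win/2).astype(int); hi=np.ceil(p.max(0)+win/2).astype(int)
    lo=np.maximum(lo,0); S=8
    m=cv2.resize(mask[lo[1]:hi[1],lo[0]:hi[0]],None,fx=S,fy=S,interpolation=cv2.INTER_LINEAR)
    def cost(x):
        im=np.zeros(m.shape,np.uint8)
        for q in parts:
            u=(proj(c,q+[x[0],x[1],0])-lo+.5)*S-.5
            cv2.fillConvexPoly(im,cv2.convexHull(np.round(u).astype(np.int32)),1)
        return np.abs(im-m).sum()/m.size
    b=minimize(cost,xy,method="Nelder-Mead",options=dict(initial_simplex=np.array(xy)+[[0,0],[.015,0],[0,.015]],xatol=1e-4,fatol=1e-6))
    return b.x,b.fun
def potparts(n): r,h=POTS[n]; return [np.vstack([ring(r,0),ring(r,h)])]
LID={"large":.057,"medium":.049,"small":.041,"tiny":.033}
def lidparts(n,z0): return [np.vstack([ring(LID[n],z0+.024),ring(LID[n],z0+.034)]),np.vstack([ring(.011,z0+.034),ring(.011,z0+.055)])]
E
python3 - <<'E'
from h import *
from plant import eyes
px={"large":(289,252),"medium":(410,238),"small":(332,301),"tiny":(538,247)}
st={}
for n in("top","scene"):
    f=eyes.grab_frame(n); c=cam(f); w=white(f["color"]); o=wood(f["color"])
    cv2.imwrite(f"pics/m_{n}.png",np.dstack([w,w,o])*255)
    for k in POTS:
        if n=="top": st[k]=ray(c,np.array(px[k])*.64,.07)
        print(n,k,st[k].round(4),fit(c,w,potparts(k),st[k]))
    if n=="top": st["s"]=ray(c,np.array((487,292))*.64,.055+.0*3+.034*3)
    # stack: each lid's plug rests on the disc below => z0 = 0,.034,.068,.102
    parts=sum([lidparts(k,.034*i) for i,k in enumerate(("large","medium","small","tiny"))],[])
    print(n,"stack",st["s"],fit(c,o,parts,st["s"]))
    if n=="top":
        for k,u,z in(("mill",(602,301),.17),("salt",(597,266),.08),("mug",(210,335),.09),("turq",(275,361),.05),("bottle",(402,105),.25),("moka",(502,130),.15),("jar",(352,140),.12)): print(k,ray(c,np.array(u)*.64,z).round(3))
E
```

```text
top large [0.5685 0.2094] (array([0.57365287, 0.21510894]), np.float64(0.10353565216064453))
top medium [ 0.5943 -0.0427] (array([ 0.60399465, -0.04366322]), np.float64(0.03580908104777336))
top small [0.4651 0.1208] (array([0.46789117, 0.12545952]), np.float64(0.05804989114403725))
top tiny [ 0.5716 -0.3089] (array([ 0.58076534, -0.32255348]), np.float64(0.05355001613497734))
top stack [ 0.47286669 -0.18675717] (array([ 0.47044745, -0.18913101]), np.float64(0.011809048242866993))
mill [ 0.452 -0.403]
salt [ 0.529 -0.427]
mug [0.398 0.367]
turq [0.342 0.243]
bottle [ 0.806 -0.027]
moka [ 0.793 -0.225]
jar [0.787 0.073]
scene large [0.5685 0.2094] (array([0.57229842, 0.21297241]), np.float64(0.32892662286758423))
scene medium [ 0.5943 -0.0427] (array([ 0.60065125, -0.04198567]), np.float64(0.28258422017097473))
scene small [0.4651 0.1208] (array([0.46756289, 0.12487473]), np.float64(0.357992947101593))
scene tiny [ 0.5716 -0.3089] (array([ 0.57917538, -0.3227445 ]), np.float64(0.3092426657676697))
scene stack [ 0.47286669 -0.18675717] (array([ 0.46923531, -0.18594252]), np.float64(0.12498564273118973))[ WARN:0@2.503] global loadsave.cpp:1063 imwrite_ Unsupported depth image for selected encoder is fallbacked to CV_8U.
```

View pics/m_top.png

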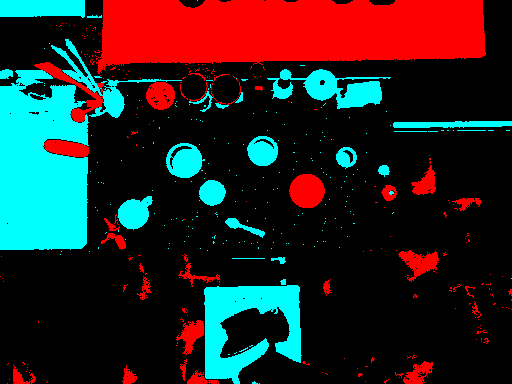

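```bash
cat >> h.py <<'E'
DOWN=R.from_rotvec([np.pi,0,0])
def go(st,xyz):
    """tool-axis shift and turn, in shares, from the state's pose to xyz pointing down with tool x = world x"""
    Rc=R.from_rotvec(st["tcp_rot"]); return (Rc.inv().apply(np.array(xyz)-st["tool_pos"])/.12).round(3),((Rc.inv()*DOWN).as_rotvec()/(np.pi/4)).round(3)
E
python3 - <<'E'
from h import *
from plant import eyes,get_state
s=get_state(); print(go(s,[.30,-.60,.34])); print(eyes.grab_frame("wrist")["tool_from_camera"].round(3))
E
```

```text
(array([ 1.011, -0.125, -0.983]), array([-0.001,  0.   ,  0.359]))
[[ 0.    -0.97  -0.241  0.066]
 [ 1.     0.    -0.     0.   ]
 [ 0.    -0.241  0.97  -0.162]
 [ 0.     0.     0.     1.   ]]
```

Request:
step_arm(
  motion=[
    [0.3,0,-0.3,0,0,0.1,100],
    [0.6,-0.06,-0.6,0,0,0.24,100],
    [1,-0.12,-0.98,0,0,0.36,100],
    [1,-0.12,-0.98,0,0,0.36,100],
    [1,-0.12,-0.98,0,0,0.36,100],
    [1,-0.12,-0.98,0,0,0.36,100],
  ],
)

```text
time: 0.75
tool_pos: [0.3023, -0.6006, 0.3424]
tcp_rot: [3.139, 0.007, 0.005]
contact_force: [-0.6, -0.2, -0.5]
finger_gap: 0.998
finger_force: 0.0
```

Request:
step_arm(
  motion=[
    [0.22,-0.25,0,0,0,0,100],
    [0.44,-0.5,0,0,0,0,100],
    [0.66,-0.75,0,0,0,0,100],
    [0.66,-0.75,0,0,0,0,100],
    [0.66,-0.75,0,0,0,0,100],
  ],
)

```text
time: 1.17
tool_pos: [0.3789, -0.5095, 0.3389]
tcp_rot: [-3.14, -0.004, 0.002]
contact_force: [-0.8, 0.1, 0.8]
finger_gap: 1.001
finger_force: 0.0
```

Request:
step_arm(
  motion=[
    [0.22,-0.25,0,0,0,0,100],
    [0.44,-0.5,0,0,0,0,100],
    [0.66,-0.75,0,0,0,0,100],
    [0.66,-0.75,0,0,0,0,100],
    [0.66,-0.75,0,0,0,0,100],
  ],
)

```text
time: 1.58
tool_pos: [0.4575, -0.4209, 0.3392]
tcp_rot: [-3.141, -0.002, 0.002]
contact_force: [0.3, -0.4, -0.1]
finger_gap: 1.002
finger_force: 0.0
```

Request:
step_arm(
  motion=[
    [0.22,-0.25,0,0,0,0,100],
    [0.44,-0.5,0,0,0,0,100],
    [0.66,-0.75,0,0,0,0,100],
    [0.66,-0.75,0,0,0,0,100],
    [0.66,-0.75,0,0,0,0,100],
    [0.66,-0.75,0,0,0,0,100],
  ],
)

```text
time: 2.08
tool_pos: [0.5347, -0.3347, 0.3396]
tcp_rot: [3.14, -0.008, -0.003]
contact_force: [-0.1, -1.0, 0.1]
finger_gap: 1.001
finger_force: 0.0
```

```bash
cat >> h.py <<'E'
def fill(m):
    k=cv2.morphologyEx(m.astype(np.uint8),cv2.MORPH_CLOSE,np.ones((5,5))); o=np.zeros_like(k)
    cs,_=cv2.findContours(k,cv2.RETR_EXTERNAL,cv2.CHAIN_APPROX_NONE); cv2.drawContours(o,[c for c in cs if cv2.contourArea(c)>300],-1,1,-1)
    return o.astype(np.float32)
EST={"large":(.573,.214),"medium":(.602,-.043),"small":(.4678,.125),"tiny":(.580,-.3225)}
def look(name,pots=(),stack=(),xy=(.470,-.188),save=True):
    from plant import eyes,get_state
    s=get_state(); f=eyes.grab_frame("wrist"); c=cam(f,s); im=f["color"]; o=im[:,:,::-1].copy()
    for k in pots:
        x,e=fit(c,fill(white(im)),potparts(k),EST[k]); print(k,x.round(4),round(e,3))
        for q in np.split(potparts(k)[0],2): cv2.polylines(o,[np.round(proj(c,q+[*x,0])).astype(np.int32)],1,(0,255,0))
    if stack:
        P=sum([lidparts(k,z) for k,z in stack],[])
        x,e=fit(c,fill(wood(im)),P,xy); print("wood",x.round(4),round(e,3))
        for q in P: cv2.polylines(o,[cv2.convexHull(np.round(proj(c,q+[*x,0])).astype(np.int32))],1,(255,0,0))
        z=stack[-1][1]; kn=[lidparts(stack[-1][0],z)[1]]
    if save: cv2.imwrite(f"pics/{name}.png",o)
STACK=[(k,.034*i) for i,k in enumerate(("large","medium","small","tiny"))]
E
python3 -c "
from h import *
look('w1',['tiny'],STACK)"
```

```text
tiny [ 0.5969 -0.3214] 0.369
wood [ 0.4707 -0.1873] 0.064
```

View pics/w1.png

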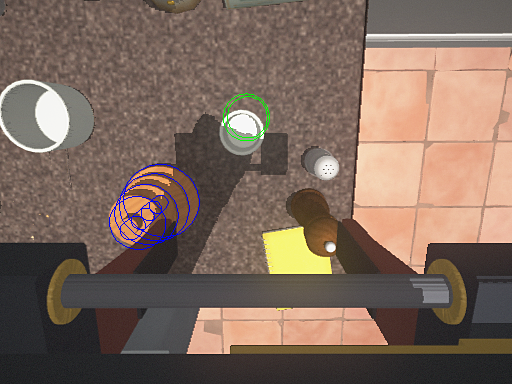

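Wrist view: tiny pot rim around (242,133), medium pot at (40,116), stack top around (140,215) and mill at (320,230). Granite brightness spoils the white mask here, so I'm switching to a rim-ring score.

```bash
cat >> h.py <<'E'
def score(c,g,x,r_in,r_out,z):
    s=lambda r:cv2.remap(g,*[a.astype(np.float32)[None] for a in proj(c,ring(r,z)+[*x,0]).T],cv2.INTER_LINEAR,borderMode=cv2.BORDER_REPLICATE)[0]
    rim=s((r_in+r_out)/2); d=rim-s(r_out+.003)
    t=np.clip(d,-30,60)
    if r_in: t=t+np.clip(rim-s(r_in-.003),-30,60)
    return t.mean()
def rimfit(c,g,xy,r_in,r_out,z,w=.02):
    best=max(((score(c,g,(xy[0]+a,xy[1]+b),r_in,r_out,z),a,b) for a in np.arange(-w,w+1e-9,.001) for b in np.arange(-w,w+1e-9,.001)))
    b=minimize(lambda x:-score(c,g,x,r_in,r_out,z),(xy[0]+best[1],xy[1]+best[2]),method="Nelder-Mead",options=dict(initial_simplex=np.array([xy[0]+best[1],xy[1]+best[2]])+[[0,0],[.001,0],[0,.001]],xatol=1e-4))
    return b.x,-b.fun
def look2(name,pots=(),cams=("wrist",),crop=None,disc=()):
    from plant import eyes,get_state
    for n in cams:
        s=get_state(); f=eyes.grab_frame(n); c=cam(f,s); g=f["color"].min(2).astype(np.float32); o=cv2.resize(f["color"][:,:,::-1],None,fx=3,fy=3,interpolation=cv2.INTER_CUBIC)
        for k in pots:
            r,h=POTS[k]; x,e=rimfit(c,g,EST[k],r-.005,r,h); print(n,k,x.round(4),round(e,1))
            for q in(ring(r,h),ring(r-.005,h)): cv2.polylines(o,[np.round((proj(c,q+[*x,0])+.5)*3).astype(np.int32)],1,(0,255,0))
        for xy,r,z in disc:
            x,e=rimfit(c,f["color"].max(2).astype(np.float32),xy,0,r,z,.012); print(n,"disc",x.round(4),round(e,1))
            cv2.polylines(o,[np.round((proj(c,ring(r,z)+[*x,0])+.5)*3).astype(np.int32)],1,(255,0,0))
        if n=="wrist" and crop: a,b,w,h=[3*v for v in crop]; cv2.imwrite(f"pics/{name}.png",o[b:b+h,a:a+w])
E
python3 -c "
from h import *
look2('w2',['tiny'],('wrist','top','scene'),(100,90,200,170),[((.470,-.188),.011,.157),((.470,-.188),.033,.136)])
look2('',['large','medium','small'],('top','scene'))"
```

```text
wrist tiny [ 0.5779 -0.3156] 95.8
wrist disc [ 0.4597 -0.1876] 39.0
wrist disc [ 0.475 -0.183] 60.0
top tiny [ 0.5774 -0.3162] 67.1
top disc [ 0.4742 -0.1917] 30.4
top disc [ 0.4776 -0.189 ] 57.0
scene tiny [ 0.5716 -0.3111] 58.8
scene disc [ 0.4716 -0.1851] 57.9
scene disc [ 0.4725 -0.1847] 47.8
top large [0.5713 0.2117] 82.2
top medium [ 0.6002 -0.0423] 79.7
top small [0.4669 0.1233] 73.4
scene large [0.5656 0.2147] 108.3
scene medium [ 0.5946 -0.038 ] 110.0
scene small [0.4614 0.1258] 118.0
```

View pics/w2.png

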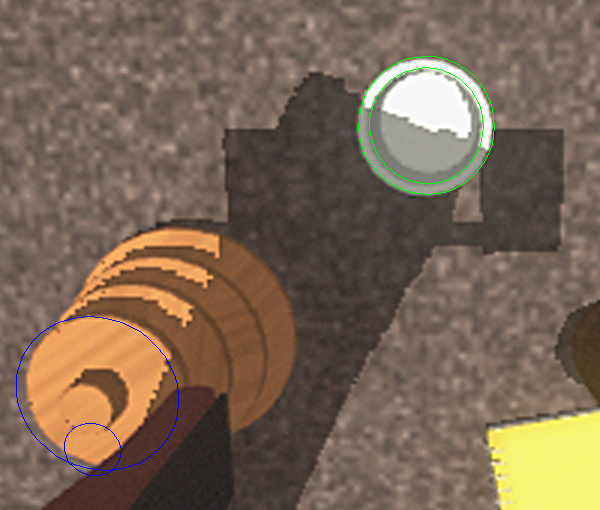

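Request:
step_arm(
  motion=[
    [-0.22,-0.3,0,0,0,0,100],
    [-0.44,-0.6,0,0,0,0,100],
    [-0.44,-0.6,0,0,0,0,100],
  ],
)

```text
time: 2.63
tool_pos: [0.4811, -0.2547, 0.3399]
tcp_rot: [-3.139, -0.004, 0.004]
contact_force: [-0.5, 0.3, -0.2]
finger_gap: 1.0
finger_force: 0.0
```

Request:
step_arm(
  motion=[
    [-0.22,-0.3,0,0,0,0,100],
    [-0.44,-0.6,0,0,0,0,100],
    [-0.44,-0.6,0,0,0,0,100],
    [-0.44,-0.6,0,0,0,0,100],
    [-0.44,-0.6,0,0,0,0,100],
  ],
)

```text
time: 3.05
tool_pos: [0.4318, -0.1882, 0.3409]
tcp_rot: [3.14, -0.002, 0.003]
contact_force: [-0.9, 0.8, 0.7]
finger_gap: 1.0
finger_force: 0.0
```

```bash
python3 -c "
from h import *
look2('w3',[],('wrist',),(120,60,240,180),[((.475,-.188),.033,.136),((.475,-.188),.033,.102),((.475,-.188),.041,.102)])"
```

```text
wrist disc [ 0.489  -0.1956] 50.3
wrist disc [ 0.4879 -0.2004] 45.6
wrist disc [ 0.4906 -0.2019] 53.9
```

View pics/w3.png

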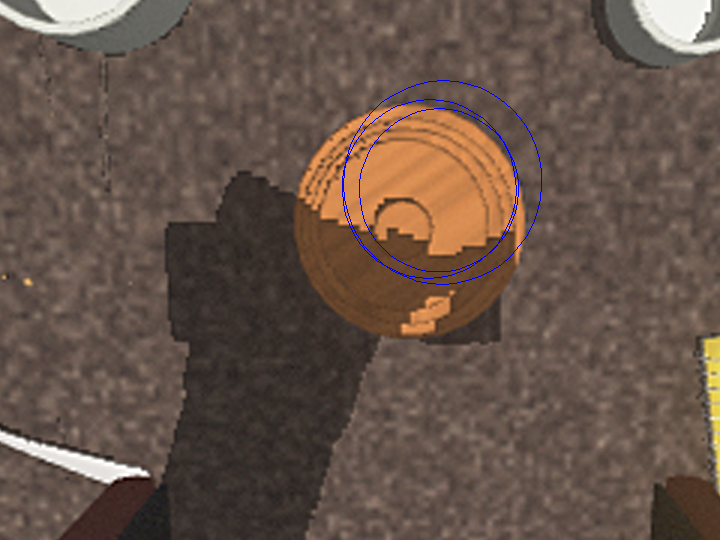

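Wrist crop: tiny lid's knob at crop (404,226), its disc at about (407,221) with r≈82, and the bottom disc's centre at about (409,221). The stack is near vertical under the camera.

```bash
python3 -c "
from h import *
from plant import eyes,get_state
s=get_state(); f=eyes.grab_frame('wrist'); c=cam(f,s); print(f['fx'],-c[1].T@c[2])
for p,z in(((404,226),.157),((407,221),.136),((409,221),.034)):
    u=np.array(p)/3+(120,60)-.33; x=ray(c,u,z); print(x.round(4))
x=ray(c,np.array((404,226))/3+(120,60)-.33,.157)
for r,z in((.011,.157),(.033,.136),(.057,.034)):
    q=(proj(c,ring(r,z)+[*x,0])-(120,60)+.33)*3; print(q.min(0).round(),q.max(0).round())
print(go(s,[*x,.139]))
"
```

```text
314.84281161522625 [ 0.49753797 -0.18899436  0.50260664]
[ 0.477 -0.187]
[ 0.4776 -0.188 ]
[ 0.4721 -0.1887]
[373. 195.] [435. 257.]
[318. 133.] [491. 309.]
[288.  88.] [523. 327.]
(array([ 0.373, -0.016,  1.681]), array([ 0.001, -0.002, -0.003]))
```

Request:
step_arm(
  motion=[
    [0.2,0,0.28,0,0,0,50],
    [0.375,0,0.56,0,0,0,50],
    [0.375,0,0.84,0,0,0,50],
    [0.375,0,0.84,0,0,0,50],
    [0.375,0,0.84,0,0,0,50],
  ],
)

```text
time: 3.57
tool_pos: [0.4756, -0.1881, 0.2381]
tcp_rot: [-3.14, 0.003, 0.007]
contact_force: [0.4, -0.5, 0.8]
finger_gap: 0.656
finger_force: 0.0
```

Request:
step_arm(
  motion=[
    [0,0,0.2,0,0,0,50],
    [0,0,0.4,0,0,0,50],
    [0,0,0.6,0,0,0,50],
    [0,0,0.7,0,0,0,50],
    [0,0,0.77,0,0,0,50],
    [0,0,0.83,0,0,0,50],
    [0,0,0.83,0,0,0,50],
    [0,0,0.83,0,0,0,50],
  ],
)

```text
time: 4.23
tool_pos: [0.4772, -0.1878, 0.141]
tcp_rot: [3.141, -0.002, 0.003]
contact_force: [-0.3, -0.9, -0.1]
finger_gap: 0.499
finger_force: 0.0
```

```bash
python3 -c "
from h import *
from plant import eyes,get_state
s=get_state(); print(s['tool_pos'],s['contact_force'])
f=eyes.grab_frame('scene'); c=cam(f); p=proj(c,np.array([[.477,-.188,.14]]))[0].astype(int)
f2=eyes.grab_frame('wrist')
a=cv2.resize(f['color'][p[1]-40:p[1]+40,p[0]-40:p[0]+40,::-1],(400,400),interpolation=cv2.INTER_CUBIC)
b=cv2.resize(f2['color'][:,:,::-1],(400,300)); b=cv2.copyMakeBorder(b,0,100,0,0,0)
cv2.imwrite('pics/g1.png',np.hstack([a,b]))"
```

```text
[ 0.47720529 -0.18784887  0.14100769] [-0.28567253 -0.89490451 -0.08764021]
```

View pics/g1.png

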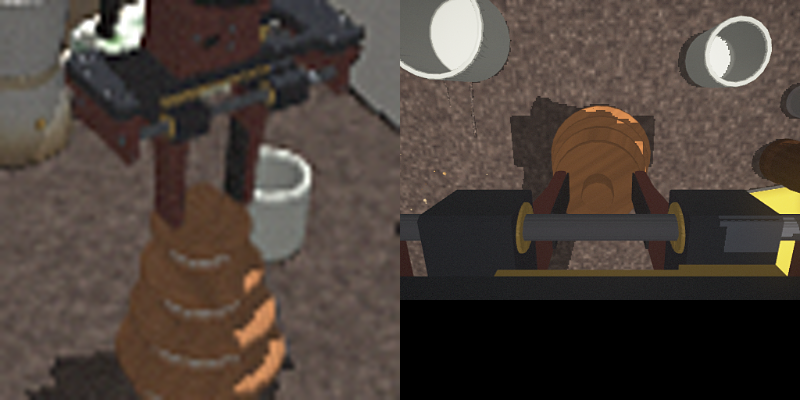

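The fingers straddle the knob just above the top disc. Closing and lifting.

Request:
step_arm(
  motion=[
    [0,0,0,0,0,0,10],
    [0,0,0,0,0,0,10],
    [0,0,0,0,0,0,10],
    [0,0,0,0,0,0,10],
    [0,0,0,0,0,0,10],
    [0,0,0,0,0,0,10],
    [0,0,0,0,0,0,10],
    [0,0,0,0,0,0,10],
  ],
  force=25,
)

```text
time: 5.0
tool_pos: [0.4765, -0.1875, 0.1399]
tcp_rot: [3.141, -0.002, 0.0]
contact_force: [0.4, 0.3, 0.2]
finger_gap: 0.238
finger_force: 25.0
```

Request:
step_arm(
  motion=[
    [0,0,-0.03,0,0,0,10],
    [0,0,-0.08,0,0,0,10],
    [0,0,-0.15,0,0,0,10],
    [0,0,-0.25,0,0,0,10],
    [0,0,-0.35,0,0,0,10],
    [0,0,-0.35,0,0,0,10],
  ],
)

```text
time: 5.5
tool_pos: [0.478, -0.1878, 0.1846]
tcp_rot: [3.14, -0.002, 0.007]
contact_force: [0.5, -0.6, 0.4]
finger_gap: 0.243
finger_force: 25.0
```

Request:
step_arm(
  motion=[
    [0.14,0.18,-0.1,0,0,0,10],
    [0.28,0.36,-0.1,0,0,0,10],
    [0.42,0.53,-0.1,0,0,0,10],
    [0.42,0.53,-0.1,0,0,0,10],
  ],
)

```text
time: 5.83
tool_pos: [0.5288, -0.2554, 0.194]
tcp_rot: [3.139, -0.007, 0.004]
contact_force: [-0.2, -1.3, -0.8]
finger_gap: 0.238
finger_force: 25.0
```

Request:
step_arm(
  motion=[
    [0.14,0.18,0,0,0,0,10],
    [0.28,0.36,0,0,0,0,10],
    [0.42,0.53,0,0,0,0,10],
    [0.42,0.53,0,0,0,0,10],
    [0.42,0.53,0,0,0,0,10],
    [0.42,0.53,0,0,0,0,10],
  ],
)

```text
time: 6.33
tool_pos: [0.5764, -0.3136, 0.1933]
tcp_rot: [-3.14, 0.001, 0.002]
contact_force: [0.1, 0.3, -0.3]
finger_gap: 0.239
finger_force: 25.0
```

```bash
python3 -c "
from h import *
from plant import eyes,get_state
s=get_state(); print(s['tool_pos'],s['finger_gap'],s['finger_force']); print(go(s,[.578,-.3157,.076]))
f2=eyes.grab_frame('wrist');f=eyes.grab_frame('scene')
c=cam(f); p=proj(c,np.array([[.578,-.316,.12]]))[0].astype(int)
a=cv2.resize(f['color'][p[1]-40:p[1]+40,p[0]-40:p[0]+40,::-1],(400,400),interpolation=cv2.INTER_CUBIC)
b=cv2.resize(f2['color'][:,:,::-1],(400,300)); b=cv2.copyMakeBorder(b,0,100,0,0,0)
cv2.imwrite('pics/p1.png',np.hstack([a,b]))"
```

```text
[ 0.5764391  -0.31357873  0.19327446] 0.2388398849072177 24.967915022280067
(array([0.014, 0.019, 0.977]), array([-0.001,  0.002, -0.001]))
```

View pics/p1.png

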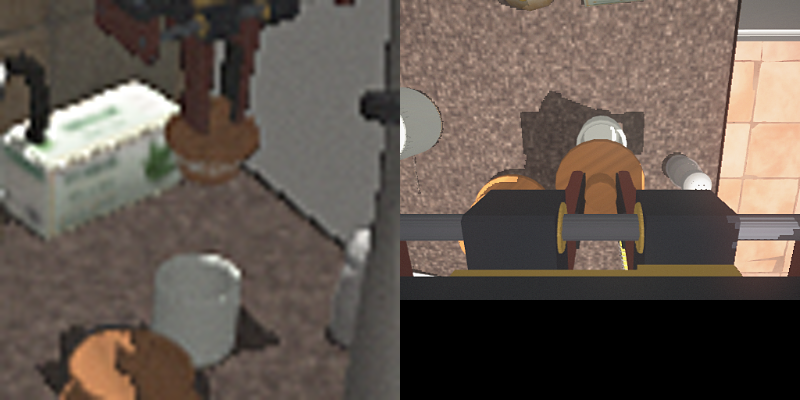

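Lid is level in the grip. Averaging the pose to beat sensor noise, then descending.

```bash
cat >> h.py <<'E'
def avg(xyz,n=6):
    from plant import eyes,get_state
    L=[]
    for i in range(n): L.append(get_state()); eyes.grab_frame("top")
    m={"tool_pos":np.mean([s["tool_pos"] for s in L],0),"tcp_rot":(DOWN*R.from_rotvec([(DOWN.inv()*R.from_rotvec(s["tcp_rot"])).as_rotvec() for s in L]).mean()if 0 else DOWN*R.from_rotvec(np.mean([(DOWN.inv()*R.from_rotvec(s["tcp_rot"])).as_rotvec() for s in L],0))).as_rotvec()}
    print("pos",m["tool_pos"].round(4),"sd",np.std([s["tool_pos"] for s in L],0).round(4),"F",np.mean([s["contact_force"] for s in L],0).round(2),"t",L[-1]["time"],"gap",L[-1]["finger_gap"]); print(go(m,xyz))
E
python3 -c "
from h import *
avg([.578,-.3157,.076])"
```

```text
pos [ 0.5767 -0.3138  0.194 ] sd [0.0001 0.0003 0.0001] F [ 0.02  0.21 -0.61] t 6.6833 gap 0.2386540831342267
(array([0.011, 0.017, 0.984]), array([-0.,  0., -0.]))
```

Request:
step_arm(
  motion=[
    [0.01,0.017,0.2,0,0,0,10],
    [0.01,0.017,0.4,0,0,0,10],
    [0.01,0.017,0.55,0,0,0,10],
    [0.01,0.017,0.65,0,0,0,10],
    [0.01,0.017,0.73,0,0,0,10],
    [0.01,0.017,0.8,0,0,0,10],
    [0.01,0.017,0.86,0,0,0,10],
    [0.01,0.017,0.91,0,0,0,10],
    [0.01,0.017,0.94,0,0,0,10],
    [0.01,0.017,0.94,0,0,0,10],
  ],
)

```text
time: 7.57
tool_pos: [0.5781, -0.3166, 0.0806]
tcp_rot: [-3.141, 0.002, 0.001]
contact_force: [-0.1, -0.1, -0.2]
finger_gap: 0.242
finger_force: 25.0
```

```bash
python3 -c "
from h import *
avg([.578,-.3157,.076],3)"
```

```text
pos [ 0.5783 -0.3167  0.081 ] sd [0.0002 0.0001 0.0004] F [ 0.16 -0.1  -0.64] t 7.6667 gap 0.23790643343542475
(array([-0.003, -0.009,  0.042]), array([ 0.   , -0.   , -0.001]))
```

Request:
step_arm(
  motion=[
    [0,0,0.015,0,0,0,10],
    [0,0,0.03,0,0,0,10],
    [0,0,0.042,0,0,0,10],
    [0,0,0.042,0,0,0,10],
    [0,0,0.042,0,0,0,10],
  ],
)

```text
time: 8.13
tool_pos: [0.5788, -0.3171, 0.077]
tcp_rot: [3.141, -0.002, 0.002]
contact_force: [-1.4, 0.7, 4.9]
finger_gap: 0.236
finger_force: 25.0
```

Request:
step_arm(
  motion=[
    [0,0,0.005,0,0,0,10],
    [0,0,0.005,0,0,0,28],
    [0,0,0.005,0,0,0,35],
    [0,0,0.005,0,0,0,50],
    [0,0,0.005,0,0,0,60],
    [0,0,0.005,0,0,0,60],
  ],
)

```text
time: 8.63
tool_pos: [0.5781, -0.3166, 0.0751]
tcp_rot: [-3.141, 0.001, 0.001]
contact_force: [-0.0, 0.5, 0.1]
finger_gap: 0.535
finger_force: 0.0
```

Request:
step_arm(
  motion=[
    [0,0,-0.1,0,0,0,60],
    [0,0,-0.3,0,0,0,60],
    [0,0,-0.6,0,0,0,60],
    [-0.1,0,-0.95,0,0,0,60],
    [-0.3,0,-0.95,0,0,0,60],
    [-0.3,0,-0.95,0,0,0,60],
  ],
)

```text
time: 9.13
tool_pos: [0.5405, -0.3187, 0.1936]
tcp_rot: [3.138, -0.006, 0.005]
contact_force: [0.3, 0.5, -0.1]
finger_gap: 0.597
finger_force: 0.0
```

```bash
python3 -c "
from h import *
from plant import eyes,get_state
avg([.578,-.3157,.2],2)
f2=eyes.grab_frame('wrist');f=eyes.grab_frame('scene')
c=cam(f); p=proj(c,np.array([[.578,-.316,.06]]))[0].astype(int)
a=cv2.resize(f['color'][p[1]-40:p[1]+40,p[0]-40:p[0]+40,::-1],(400,400),interpolation=cv2.INTER_CUBIC)
b=cv2.resize(f2['color'][:,:,::-1],(400,300)); b=cv2.copyMakeBorder(b,0,100,0,0,0)
cv2.imwrite('pics/p2.png',np.hstack([a,b]))"
```

```text
pos [ 0.5409 -0.3183  0.1928] sd [0.0004 0.0004 0.0008] F [ 0.19  0.47 -0.05] t 9.1833 gap 0.6017315641315594
(array([ 0.31 , -0.023, -0.059]), array([ 0.004, -0.003, -0.004]))
```

View pics/p2.png

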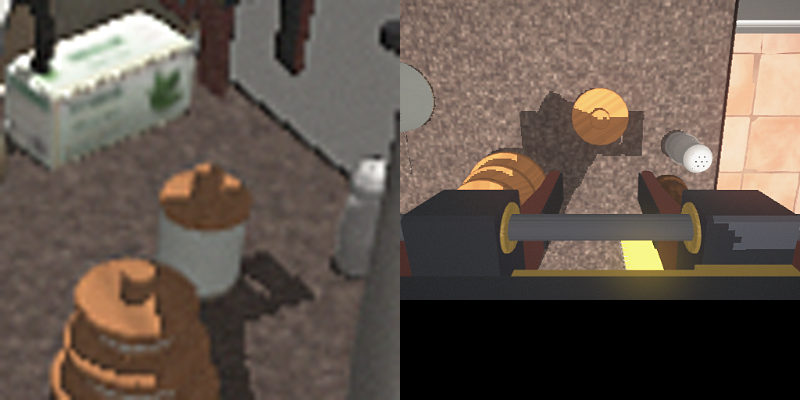

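Tiny lid is seated. Back to the stack view pose.

Request:
step_arm(
  motion=[
    [-0.2,-0.25,-0.3,0,0,0,60],
    [-0.46,-0.54,-0.61,0,0,0,60],
    [-0.46,-0.54,-0.61,0,0,0,60],
    [-0.46,-0.54,-0.61,0,0,0,60],
  ],
)

```text
time: 9.67
tool_pos: [0.4878, -0.2487, 0.266]
tcp_rot: [3.141, 0.005, 0.006]
contact_force: [0.9, 0.1, 0.2]
finger_gap: 0.601
finger_force: 0.0
```

Request:
step_arm(
  motion=[
    [-0.2,-0.25,-0.3,0,0,0,60],
    [-0.46,-0.54,-0.61,0,0,0,60],
    [-0.46,-0.54,-0.61,0,0,0,60],
    [-0.46,-0.54,-0.61,0,0,0,60],
    [-0.46,-0.54,-0.61,0,0,0,60],
  ],
)

```text
time: 10.08
tool_pos: [0.4329, -0.1867, 0.3363]
tcp_rot: [3.141, 0.001, 0.003]
contact_force: [-0.0, 0.2, 0.2]
finger_gap: 0.602
finger_force: 0.0
```

```bash
python3 -c "
from h import *
look2('w4',['medium'],('wrist','top'),(120,60,240,180))
avg([.475,-.188,.106],2)"
```

```text
wrist medium [ 0.5989 -0.0411] 72.8
top medium [ 0.6001 -0.0421] 79.3
pos [ 0.4322 -0.1876  0.3344] sd [0.0001 0.     0.0001] F [-0.24  0.25 -0.04] t 10.2333 gap 0.6001962978735768
(array([0.36 , 0.004, 1.903]), array([-0.001,  0.002, -0.002]))
```

View pics/w4.png

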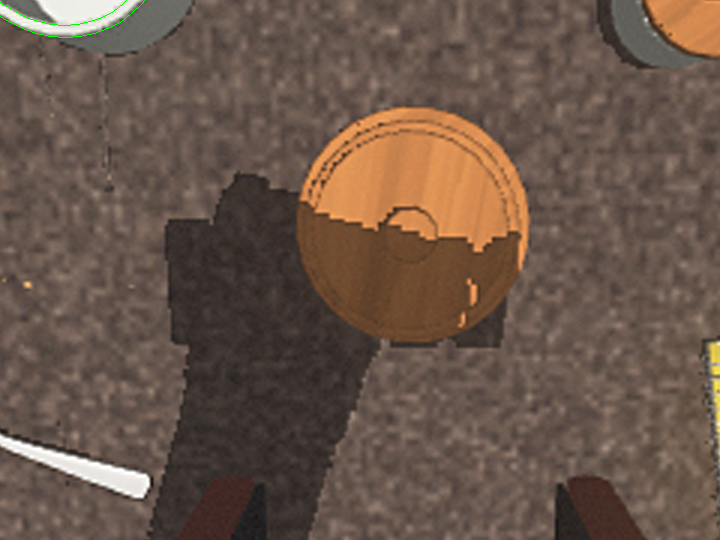

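Knob of the small lid at crop (411,235), spanning 383–438 by 206–264. Small disc right edge 508, top 128.

```bash
python3 -c "
from h import *
from plant import eyes,get_state
s=get_state(); f=eyes.grab_frame('wrist'); c=cam(f,s)
x=ray(c,np.array((411,235))/3+(120,60)-.33,.123); print(x)
for r,z in((.011,.123),(.041,.102)):
    q=(proj(c,ring(r,z)+[*x,0])-(120,60)+.33)*3; print(q.min(0).round(),q.max(0).round())
avg([*x,.106],2)"
```

```text
[ 0.47118566 -0.18808879]
[383. 206.] [439. 263.]
[311. 128.] [511. 330.]
pos [ 0.432  -0.1875  0.3344] sd [0.     0.     0.0001] F [ 0.29 -0.33 -0.11] t 10.3833 gap 0.601056460451817
(array([0.331, 0.006, 1.903]), array([-0.001,  0.003, -0.002]))
```

Request:
step_arm(
  motion=[
    [0.15,0,0.3,0,0,0,50],
    [0.33,0.005,0.6,0,0,0,50],
    [0.33,0.005,0.9,0,0,0,50],
    [0.33,0.005,1,0,0,0,50],
    [0.33,0.005,1,0,0,0,50],
  ],
)

```text
time: 10.85
tool_pos: [0.4693, -0.187, 0.2116]
tcp_rot: [-3.139, 0.001, 0.012]
contact_force: [-0.4, 0.3, -0.3]
finger_gap: 0.501
finger_force: 0.0
```

Request:
step_arm(
  motion=[
    [0,0,0.2,0,0,0,50],
    [0,0,0.4,0,0,0,50],
    [0,0,0.6,0,0,0,50],
    [0,0,0.75,0,0,0,50],
    [0,0,0.84,0,0,0,50],
    [0,0,0.9,0,0,0,50],
    [0,0,0.9,0,0,0,50],
    [0,0,0.9,0,0,0,50],
  ],
)

```text
time: 11.52
tool_pos: [0.4723, -0.1879, 0.1086]
tcp_rot: [3.141, -0.002, 0.002]
contact_force: [0.1, 0.7, 0.5]
finger_gap: 0.498
finger_force: 0.0
```

```bash
python3 -c "
from h import *
avg([.4712,-.1881,.106],2)"
```

```text
pos [ 0.4724 -0.1879  0.1088] sd [0.0001 0.     0.0002] F [ 0.06  0.2  -0.  ] t 11.5667 gap 0.5004047536784302
(array([-0.01 ,  0.002,  0.023]), array([ 0.001, -0.002, -0.002]))
```

Small correction, close, lift. Force 25 N holds.

Request:
step_arm(
  motion=[
    [-0.01,0,0.02,0,0,0,50],
    [-0.01,0,0.02,0,0,0,10],
    [-0.01,0,0.02,0,0,0,10],
    [-0.01,0,0.02,0,0,0,10],
    [-0.01,0,0.02,0,0,0,10],
    [-0.01,0,0.02,0,0,0,10],
    [-0.01,0,0.02,0,0,0,10],
    [-0.01,0,0.02,0,0,0,10],
  ],
  force=25,
)

```text
time: 12.28
tool_pos: [0.4705, -0.1876, 0.1055]
tcp_rot: [3.142, -0.002, 0.0]
contact_force: [-0.1, -1.0, 0.6]
finger_gap: 0.242
finger_force: 25.0
```

```bash
python3 -c "
from h import *
avg([.4669,.1233,.19],2)"
```

```text
pos [ 0.4705 -0.1876  0.1055] sd [0. 0. 0.] F [ 0.55 -0.33  1.13] t 12.3333 gap 0.24099055846092748
(array([-0.032, -2.591, -0.704]), array([ 0.   , -0.   , -0.001]))
```

Request:
step_arm(
  motion=[
    [0,0,-0.03,0,0,0,10],
    [0,0,-0.08,0,0,0,10],
    [0,0,-0.15,0,0,0,10],
    [0,0,-0.25,0,0,0,10],
    [0,0,-0.45,0,0,0,10],
    [0,0,-0.7,0,0,0,10],
    [0,0,-0.8,0,0,0,10],
    [0,0,-0.8,0,0,0,10],
  ],
)

```text
time: 13.05
tool_pos: [0.4726, -0.1882, 0.2054]
tcp_rot: [3.139, -0.002, 0.01]
contact_force: [1.1, -0.6, -0.2]
finger_gap: 0.238
finger_force: 25.0
```

Request:
step_arm(
  motion=[
    [0,-0.25,0,0,0,0,10],
    [0,-0.6,0,0,0,0,10],
    [0,-0.9,0,0,0,0,10],
    [0,-1,0,0,0,0,10],
  ],
)

```text
time: 13.38
tool_pos: [0.4697, -0.062, 0.2009]
tcp_rot: [-3.14, -0.008, 0.001]
contact_force: [0.1, 0.4, -0.4]
finger_gap: 0.238
finger_force: 25.0
```

Request:
step_arm(
  motion=[
    [0,-0.3,0,0,0,0,10],
    [0,-0.6,0,0,0,0,10],
    [0,-0.9,0,0,0,0,10],
    [0,-1,0,0,0,0,10],
  ],
)

```text
time: 13.72
tool_pos: [0.4697, 0.0579, 0.201]
tcp_rot: [-3.14, -0.008, 0.001]
contact_force: [-0.9, 0.7, -1.2]
finger_gap: 0.238
finger_force: 25.0
```

Request:
step_arm(
  motion=[
    [0,-0.25,0,0,0,0,10],
    [-0.02,-0.45,0,0,0,0,10],
    [-0.03,-0.59,0,0,0,0,10],
    [-0.03,-0.59,0,0,0,0,10],
    [-0.03,-0.59,0,0,0,0,10],
    [-0.03,-0.59,0,0,0,0,10],
  ],
)

```text
time: 14.22
tool_pos: [0.4668, 0.122, 0.2008]
tcp_rot: [3.141, -0.003, -0.002]
contact_force: [0.3, 0.2, -1.3]
finger_gap: 0.239
finger_force: 25.0
```

```bash
python3 -c "
from h import *
look2('x',['small','large'],('wrist','top'))
avg([.4665,.1233,.0815],5)"
```

```text
wrist small [0.4672 0.1246] 25.7
wrist large [0.5699 0.212 ] 94.4
top small [0.4653 0.1222] 13.6
top large [0.5715 0.2115] 50.2
pos [0.4672 0.122  0.2013] sd [0.     0.0003 0.0001] F [-0.1   0.17 -0.96] t 14.5167 gap 0.2418787737989633
(array([-0.005, -0.011,  0.998]), array([ 0.001,  0.   , -0.004]))
```

Request:
step_arm(
  motion=[
    [-0.007,-0.013,0.2,0,0,0,10],
    [-0.007,-0.013,0.4,0,0,0,10],
    [-0.007,-0.013,0.55,0,0,0,10],
    [-0.007,-0.013,0.66,0,0,0,10],
    [-0.007,-0.013,0.74,0,0,0,10],
    [-0.007,-0.013,0.81,0,0,0,10],
    [-0.007,-0.013,0.87,0,0,0,10],
    [-0.007,-0.013,0.92,0,0,0,10],
    [-0.007,-0.013,0.955,0,0,0,10],
    [-0.007,-0.013,0.955,0,0,0,10],
    [-0.007,-0.013,0.955,0,0,0,10],
  ],
)

```text
time: 15.48
tool_pos: [0.4664, 0.1248, 0.087]
tcp_rot: [-3.142, 0.001, -0.0]
contact_force: [0.5, -1.1, -0.8]
finger_gap: 0.244
finger_force: 25.0
```

```bash
python3 -c "
from h import *
avg([.4662,.1237,.0815],3)"
```

```text
pos [0.4665 0.1249 0.0871] sd [0.0001 0.     0.0001] F [ 0.05  0.   -0.58] t 15.5833 gap 0.24333143390624926
(array([-0.003,  0.01 ,  0.047]), array([-0.   , -0.001, -0.001]))
```

Request:
step_arm(
  motion=[
    [0,0.008,0.015,0,0,0,10],
    [0,0.008,0.03,0,0,0,10],
    [0,0.008,0.045,0,0,0,10],
    [0,0.008,0.045,0,0,0,10],
    [0,0.008,0.045,0,0,0,10],
  ],
)

```text
time: 16.05
tool_pos: [0.4665, 0.1238, 0.082]
tcp_rot: [3.141, -0.001, 0.001]
contact_force: [-2.1, -0.9, 6.8]
finger_gap: 0.244
finger_force: 25.0
```

```bash
python3 -c "
from h import *
avg([.4662,.1237,.0815],2)"
```

```text
pos [0.4665 0.1238 0.082 ] sd [0. 0. 0.] F [-2.06 -0.74  6.94] t 16.1 gap 0.24381140446159694
(array([-0.002,  0.001,  0.004]), array([ 0.   , -0.001, -0.001]))
```

Contact at the expected seating height. Release, lift and go back to the stack view.

Request:
step_arm(
  motion=[
    [0,0,0,0,0,0,28],
    [0,0,0,0,0,0,35],
    [0,0,0,0,0,0,50],
    [0,0,0,0,0,0,60],
    [0,0,0,0,0,0,60],
    [0,0,-0.1,0,0,0,60],
    [0,0,-0.3,0,0,0,60],
    [0,0,-0.6,0,0,0,60],
    [0,0,-0.9,0,0,0,60],
    [0,0,-1,0,0,0,60],
  ],
)

```text
time: 16.98
tool_pos: [0.4683, 0.1248, 0.206]
tcp_rot: [-3.14, 0.001, -0.01]
contact_force: [0.7, 0.0, 0.7]
finger_gap: 0.596
finger_force: 0.0
```

Request:
step_arm(
  motion=[
    [0,0.2,-0.2,0,0,0,60],
    [0,0.4,-0.5,0,0,0,60],
    [0,0.7,-0.8,0,0,0,60],
    [0,1,-1,0,0,0,60],
    [0,1,-1,0,0,0,60],
  ],
)

```text
time: 17.4
tool_pos: [0.4676, -0.0011, 0.3254]
tcp_rot: [3.14, -0.011, 0.009]
contact_force: [1.1, -0.9, 0.6]
finger_gap: 0.601
finger_force: 0.0
```

Request:
step_arm(
  motion=[
    [-0.1,0.3,0,0,0,0,60],
    [-0.2,0.6,0,0,0,0,60],
    [-0.28,0.9,-0.1,0,0,0,60],
    [-0.28,1,-0.1,0,0,0,60],
  ],
)

```text
time: 17.73
tool_pos: [0.4307, -0.1213, 0.3345]
tcp_rot: [3.14, -0.012, 0.001]
contact_force: [0.2, 0.4, -0.7]
finger_gap: 0.595
finger_force: 0.0
```

Request:
step_arm(
  motion=[
    [0,0.3,0,0,0,0,60],
    [0,0.6,0,0,0,0,60],
    [0,0.6,0,0,0,0,60],
    [0,0.6,0,0,0,0,60],
    [0,0.6,0,0,0,0,60],
  ],
)

```text
time: 18.15
tool_pos: [0.4323, -0.1873, 0.3329]
tcp_rot: [-3.141, 0.001, 0.001]
contact_force: [0.1, 1.2, 0.6]
finger_gap: 0.6
finger_force: 0.0
```

```bash
python3 -c "
from h import *
look2('w5',['medium'],('wrist','top'),(120,60,240,180))
look2('',['small'],('top','scene'))
avg([.4712,-.188,.072],2)"
```

```text
wrist medium [ 0.5988 -0.0411] 71.7
top medium [ 0.6003 -0.0421] 79.2
top small [0.4648 0.1158] 5.1
scene small [0.4574 0.1275] 21.3
pos [ 0.4325 -0.187   0.3334] sd [0.     0.0001 0.    ] F [-0.03  0.34  0.18] t 18.4 gap 0.6012057104737204
(array([0.322, 0.009, 2.178]), array([-0.   ,  0.   ,  0.001]))
```

View pics/w5.png

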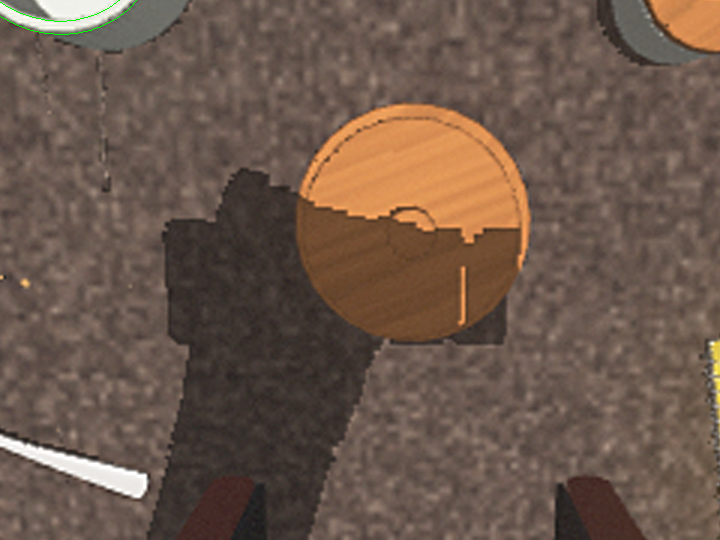

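Medium lid's knob at crop (411,234), its disc edges at right 520 and top 117. Large lid's disc spans 296–529 by 103–342.

```bash
python3 -c "
from h import *
from plant import eyes,get_state
s=get_state(); f=eyes.grab_frame('wrist'); c=cam(f,s)
x=ray(c,np.array((411,234))/3+(120,60)-.33,.089); print(x)
for r,z,y in((.011,.089,x),(.049,.068,x),(.057,.034,x)):
    q=(proj(c,ring(r,z)+[*y,0])-(120,60)+.33)*3; print(q.min(0).round(),q.max(0).round())
avg([*x,.072],2)"
```

```text
[ 0.4702858  -0.18792614]
[385. 208.] [437. 260.]
[301. 116.] [521. 339.]
[292. 102.] [529. 343.]
pos [ 0.4325 -0.1876  0.3335] sd [0.     0.0001 0.    ] F [-0.63 -0.47 -0.34] t 18.55 gap 0.6007001836701872
(array([0.315, 0.003, 2.179]), array([ 0., -0.,  0.]))
```

Request:
step_arm(
  motion=[
    [0.15,0,0.3,0,0,0,50],
    [0.31,0,0.6,0,0,0,50],
    [0.31,0,0.9,0,0,0,50],
    [0.31,0,1,0,0,0,50],
  ],
)

```text
time: 18.93
tool_pos: [0.4676, -0.187, 0.2086]
tcp_rot: [-3.139, -0.0, 0.01]
contact_force: [-0.9, -0.5, 1.1]
finger_gap: 0.496
finger_force: 0.0
```

Request:
step_arm(
  motion=[
    [0,0,0.25,0,0,0,50],
    [0,0,0.5,0,0,0,50],
    [0,0,0.75,0,0,0,50],
    [0,0,0.9,0,0,0,50],
    [0,0,1,0,0,0,50],
    [0,0,1,0,0,0,50],
  ],
)

```text
time: 19.43
tool_pos: [0.4678, -0.1875, 0.0909]
tcp_rot: [-3.14, 0.001, 0.007]
contact_force: [-0.9, 0.3, 0.1]
finger_gap: 0.502
finger_force: 0.0
```

Request:
step_arm(
  motion=[
    [0,0,0.06,0,0,0,50],
    [0,0,0.12,0,0,0,50],
    [0,0,0.16,0,0,0,50],
    [0,0,0.16,0,0,0,50],
    [0,0,0.16,0,0,0,50],
  ],
)

```text
time: 19.85
tool_pos: [0.4696, -0.1882, 0.0744]
tcp_rot: [3.142, -0.001, 0.0]
contact_force: [-0.7, 0.1, -0.0]
finger_gap: 0.5
finger_force: 0.0
```

```bash
python3 -c "
from h import *
avg([.4703,-.1880,.072],2)"
```

```text
pos [ 0.4697 -0.1883  0.0745] sd [0.0001 0.     0.0001] F [-0.54  0.19  0.16] t 19.9 gap 0.49792000611296716
(array([ 0.005, -0.002,  0.021]), array([ 0.   , -0.   , -0.001]))
```

Request:
step_arm(
  motion=[
    [0.005,0,0.02,0,0,0,50],
    [0.005,0,0.02,0,0,0,10],
    [0.005,0,0.02,0,0,0,10],
    [0.005,0,0.02,0,0,0,10],
    [0.005,0,0.02,0,0,0,10],
    [0.005,0,0.02,0,0,0,10],
    [0.005,0,0.02,0,0,0,10],
    [0.005,0,0.02,0,0,0,10],
  ],
  force=30,
)

```text
time: 20.62
tool_pos: [0.4702, -0.1882, 0.0719]
tcp_rot: [3.142, -0.002, 0.0]
contact_force: [-0.0, -0.5, 0.0]
finger_gap: 0.238
finger_force: 30.0
```

```bash
python3 -c "
from h import *
avg([.5996,-.0416,.2],2)"
```

```text
pos [ 0.4702 -0.1882  0.0719] sd [0. 0. 0.] F [-0.09 -0.26  0.55] t 20.6667 gap 0.24165296155806784
(array([ 1.077, -1.223, -1.068]), array([ 0.   , -0.   , -0.001]))
```

Request:
step_arm(
  motion=[
    [0,0,-0.03,0,0,0,10],
    [0,0,-0.08,0,0,0,10],
    [0,0,-0.15,0,0,0,10],
    [0,0,-0.25,0,0,0,10],
    [0,0,-0.45,0,0,0,10],
    [0,0,-0.7,0,0,0,10],
    [0,0,-1,0,0,0,10],
    [0,0,-1,0,0,0,10],
    [0,0,-1,0,0,0,10],
  ],
)

```text
time: 21.47
tool_pos: [0.4716, -0.1887, 0.1945]
tcp_rot: [3.14, -0.002, 0.008]
contact_force: [-0.7, -1.1, -1.0]
finger_gap: 0.24
finger_force: 30.0
```

Request:
step_arm(
  motion=[
    [0.15,-0.15,0,0,0,0,10],
    [0.35,-0.38,0,0,0,0,10],
    [0.54,-0.61,0,0,0,0,10],
    [0.54,-0.61,0,0,0,0,10],
  ],
)

```text
time: 21.8
tool_pos: [0.5384, -0.1077, 0.1911]
tcp_rot: [-3.138, -0.012, -0.002]
contact_force: [0.6, 1.1, -0.4]
finger_gap: 0.236
finger_force: 30.0
```

Request:
step_arm(
  motion=[
    [0.2,-0.23,0,0,0,0,10],
    [0.4,-0.46,0,0,0,0,10],
    [0.54,-0.61,0,0,0,0,10],
    [0.54,-0.61,0,0,0,0,10],
    [0.54,-0.61,0,0,0,0,10],
    [0.54,-0.61,0,0,0,0,10],
  ],
)

```text
time: 22.3
tool_pos: [0.5986, -0.0428, 0.1906]
tcp_rot: [3.141, -0.002, -0.004]
contact_force: [-0.5, -0.6, 0.0]
finger_gap: 0.233
finger_force: 30.0
```

```bash
python3 -c "
from h import *
look2('x',['medium','small'],('wrist',))
avg([.5996,-.0416,.0875],3)"
```

```text
wrist medium [ 0.5978 -0.0396] 27.7
wrist small [0.4799 0.143 ] 9.5
pos [ 0.5987 -0.0435  0.1912] sd [0.0001 0.0001 0.0002] F [ 0.62  0.01 -1.11] t 22.45 gap 0.23539733261137638
(array([ 0.009, -0.016,  0.864]), array([ 0.001,  0.002, -0.003]))
```

Request:
step_arm(
  motion=[
    [0.007,-0.01,0.2,0,0,0,10],
    [0.007,-0.01,0.4,0,0,0,10],
    [0.007,-0.01,0.52,0,0,0,10],
    [0.007,-0.01,0.6,0,0,0,10],
    [0.007,-0.01,0.67,0,0,0,10],
    [0.007,-0.01,0.73,0,0,0,10],
    [0.007,-0.01,0.78,0,0,0,10],
    [0.007,-0.01,0.82,0,0,0,10],
    [0.007,-0.01,0.82,0,0,0,10],
    [0.007,-0.01,0.82,0,0,0,10],
  ],
)

```text
time: 23.33
tool_pos: [0.6009, -0.0407, 0.0936]
tcp_rot: [3.142, -0.001, 0.0]
contact_force: [0.2, 0.3, -0.9]
finger_gap: 0.241
finger_force: 30.0
```

```bash
python3 -c "
from h import *
avg([.5996,-.0416,.0879],3)"
```

```text
pos [ 0.6011 -0.0407  0.0938] sd [0.0001 0.     0.0002] F [-0.11  0.06 -0.5 ] t 23.4333 gap 0.23649646455236123
(array([-0.012,  0.008,  0.049]), array([ 0.   , -0.001, -0.001]))
```

Request:
step_arm(
  motion=[
    [-0.008,0.006,0.015,0,0,0,10],
    [-0.008,0.006,0.03,0,0,0,10],
    [-0.008,0.006,0.047,0,0,0,10],
    [-0.008,0.006,0.047,0,0,0,10],
    [-0.008,0.006,0.047,0,0,0,10],
  ],
)

```text
time: 23.9
tool_pos: [0.5999, -0.0415, 0.0883]
tcp_rot: [3.141, -0.002, 0.0]
contact_force: [-2.1, 0.5, 4.8]
finger_gap: 0.239
finger_force: 30.0
```

```bash
python3 -c "
from h import *
avg([.5996,-.0416,.0879],2)"
```

```text
pos [ 0.5999 -0.0415  0.0883] sd [0. 0. 0.] F [-2.04  0.1   4.97] t 23.95 gap 0.241990692680571
(array([-0.002,  0.001,  0.003]), array([ 0.   , -0.   , -0.001]))
```

Request:
step_arm(
  motion=[
    [0,0,0,0,0,0,28],
    [0,0,0,0,0,0,35],
    [0,0,0,0,0,0,50],
    [0,0,0,0,0,0,60],
    [0,0,0,0,0,0,60],
    [0,0,-0.1,0,0,0,60],
    [0,0,-0.3,0,0,0,60],
    [0,0,-0.6,0,0,0,60],
    [0,0,-0.9,0,0,0,60],
    [0,0,-1,0,0,0,60],
  ],
)

```text
time: 24.83
tool_pos: [0.6025, -0.0413, 0.2142]
tcp_rot: [-3.141, 0.002, -0.013]
contact_force: [0.3, -0.2, 0.2]
finger_gap: 0.601
finger_force: 0.0
```

Request:
step_arm(
  motion=[
    [-0.2,0.2,-0.2,0,0,0,60],
    [-0.4,0.4,-0.4,0,0,0,60],
    [-0.6,0.55,-0.6,0,0,0,60],
    [-0.7,0.61,-0.8,0,0,0,60],
    [-0.7,0.61,-0.8,0,0,0,60],
  ],
)

```text
time: 25.25
tool_pos: [0.5154, -0.1178, 0.3094]
tcp_rot: [3.139, -0.009, 0.012]
contact_force: [-0.1, -0.8, 1.2]
finger_gap: 0.6
finger_force: 0.0
```

Request:
step_arm(
  motion=[
    [-0.2,0.2,0,0,0,0,60],
    [-0.4,0.4,0,0,0,0,60],
    [-0.6,0.55,0,0,0,0,60],
    [-0.7,0.61,0,0,0,0,60],
    [-0.7,0.61,0,0,0,0,60],
    [-0.7,0.61,0,0,0,0,60],
    [-0.7,0.61,0,0,0,0,60],
  ],
)

```text
time: 25.83
tool_pos: [0.4329, -0.1863, 0.3039]
tcp_rot: [-3.141, -0.002, -0.001]
contact_force: [-0.0, 0.6, 0.6]
finger_gap: 0.603
finger_force: 0.0
```

```bash
python3 -c "
from h import *
look2('w6',[],('wrist',),(120,60,240,180))
avg([.471,-.188,.038],2)"
```

```text
pos [ 0.4329 -0.1863  0.3038] sd [0.0001 0.0001 0.0001] F [-0.18  0.15 -0.78] t 25.9333 gap 0.6028429217663099
(array([0.316, 0.016, 2.215]), array([-0.   , -0.001,  0.002]))
```

View pics/w6.png

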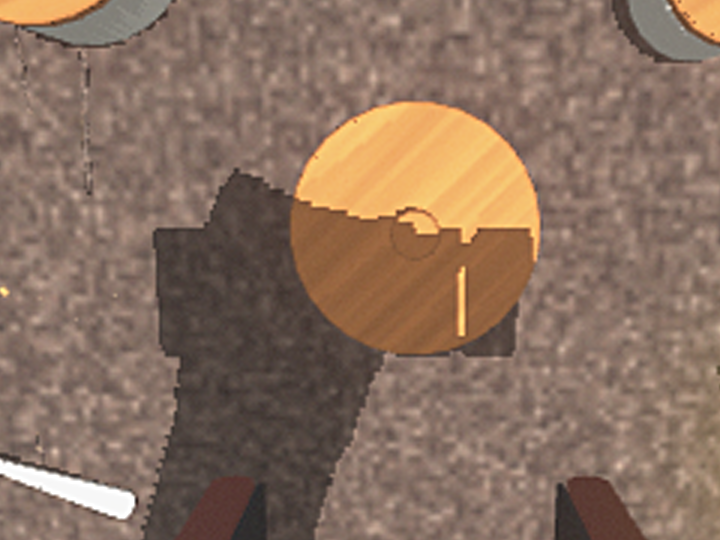

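Only the large lid is left: knob at crop (415,233), spanning 390–440 by 207–259, disc 290–540 by 101–355. The medium and tiny pots are lidded.

```bash
python3 -c "
from h import *
from plant import eyes,get_state
s=get_state(); f=eyes.grab_frame('wrist'); c=cam(f,s)
x=ray(c,np.array((415,233))/3+(120,60)-.33,.055); print(x)
for r,z,y in((.011,.055,x),(.057,.034,x)):
    q=(proj(c,ring(r,z)+[*y,0])-(120,60)+.33)*3; print(q.min(0).round(),q.max(0).round())
avg([*x,.038],2)"
```

```text
[ 0.47060798 -0.1887083 ]
[389. 207.] [441. 259.]
[288.  97.] [541. 354.]
pos [ 0.4324 -0.1868  0.3036] sd [0.0001 0.0001 0.    ] F [ 0.34  0.32 -0.13] t 26.0833 gap 0.6001884644586808
(array([0.318, 0.017, 2.213]), array([-0.   ,  0.   ,  0.001]))
```

Request:
step_arm(
  motion=[
    [0.15,0.01,0.3,0,0,0,50],
    [0.32,0.015,0.6,0,0,0,50],
    [0.32,0.015,0.9,0,0,0,50],
    [0.32,0.015,1,0,0,0,50],
  ],
)

```text
time: 26.47
tool_pos: [0.4684, -0.1882, 0.1789]
tcp_rot: [-3.139, -0.001, 0.01]
contact_force: [-0.7, -0.1, -1.0]
finger_gap: 0.502
finger_force: 0.0
```

Request:
step_arm(
  motion=[
    [0,0,0.25,0,0,0,50],
    [0,0,0.5,0,0,0,50],
    [0,0,0.75,0,0,0,50],
    [0,0,0.9,0,0,0,50],
    [0,0,1,0,0,0,50],
    [0,0,1,0,0,0,50],
  ],
)

```text
time: 26.97
tool_pos: [0.4684, -0.1886, 0.0612]
tcp_rot: [-3.14, 0.001, 0.007]
contact_force: [-0.4, -0.3, -0.0]
finger_gap: 0.501
finger_force: 0.0
```

Request:
step_arm(
  motion=[
    [0,0,0.06,0,0,0,50],
    [0,0,0.12,0,0,0,50],
    [0,0,0.17,0,0,0,50],
    [0,0,0.195,0,0,0,50],
    [0,0,0.195,0,0,0,50],
    [0,0,0.195,0,0,0,50],
  ],
)

```text
time: 27.47
tool_pos: [0.4701, -0.1895, 0.0405]
tcp_rot: [3.142, -0.002, 0.0]
contact_force: [0.4, 0.4, 0.1]
finger_gap: 0.495
finger_force: 0.0
```

```bash
python3 -c "
from h import *
avg([.4706,-.1887,.038],2)"
```

```text
pos [ 0.4702 -0.1896  0.0406] sd [0.0001 0.     0.0001] F [ 0.3   0.64 -0.12] t 27.5167 gap 0.5045684446119201
(array([ 0.003, -0.007,  0.022]), array([ 0.   , -0.   , -0.001]))
```

Request:
step_arm(
  motion=[
    [0.003,-0.007,0.02,0,0,0,50],
    [0.003,-0.007,0.02,0,0,0,10],
    [0.003,-0.007,0.02,0,0,0,10],
    [0.003,-0.007,0.02,0,0,0,10],
    [0.003,-0.007,0.02,0,0,0,10],
    [0.003,-0.007,0.02,0,0,0,10],
    [0.003,-0.007,0.02,0,0,0,10],
    [0.003,-0.007,0.02,0,0,0,10],
  ],
  force=30,
)

```text
time: 28.23
tool_pos: [0.4704, -0.1888, 0.038]
tcp_rot: [3.141, -0.002, 0.0]
contact_force: [0.4, -0.6, 0.3]
finger_gap: 0.241
finger_force: 30.0
```

```bash
python3 -c "
from h import *
avg([.5706,.2118,.2],2)"
```

```text
pos [ 0.4704 -0.1887  0.038 ] sd [0. 0. 0.] F [-0.21 -0.67  0.51] t 28.2833 gap 0.23515892367032032
(array([ 0.832, -3.338, -1.35 ]), array([ 0.   , -0.   , -0.001]))
```

Request:
step_arm(
  motion=[
    [0,0,-0.03,0,0,0,10],
    [0,0,-0.08,0,0,0,10],
    [0,0,-0.15,0,0,0,10],
    [0,0,-0.25,0,0,0,10],
    [0,0,-0.45,0,0,0,10],
    [0,0,-0.7,0,0,0,10],
    [0,0,-1,0,0,0,10],
  ],
)

```text
time: 28.92
tool_pos: [0.4691, -0.1882, 0.1587]
tcp_rot: [-3.141, 0.001, 0.004]
contact_force: [0.8, -0.4, -2.1]
finger_gap: 0.241
finger_force: 30.0
```

Request:
step_arm(
  motion=[
    [0,-0.1,-0.2,0,0,0,10],
    [0.05,-0.3,-0.35,0,0,0,10],
    [0.12,-0.5,-0.35,0,0,0,10],
    [0.21,-0.83,-0.35,0,0,0,10],
  ],
)

```text
time: 29.25
tool_pos: [0.4962, -0.0915, 0.2025]
tcp_rot: [3.139, -0.011, 0.006]
contact_force: [0.6, -0.8, -1.7]
finger_gap: 0.237
finger_force: 30.0
```

Request:
step_arm(
  motion=[
    [0.07,-0.28,0,0,0,0,10],
    [0.14,-0.56,0,0,0,0,10],
    [0.21,-0.83,0,0,0,0,10],
    [0.21,-0.83,0,0,0,0,10],
  ],
)

```text
time: 29.58
tool_pos: [0.5221, 0.0186, 0.2012]
tcp_rot: [-3.138, -0.014, -0.004]
contact_force: [0.4, 0.3, -1.2]
finger_gap: 0.239
finger_force: 30.0
```

Request:
step_arm(
  motion=[
    [0.07,-0.28,0,0,0,0,10],
    [0.14,-0.56,0,0,0,0,10],
    [0.21,-0.83,0,0,0,0,10],
    [0.21,-0.83,0,0,0,0,10],
  ],
)

```text
time: 29.92
tool_pos: [0.5468, 0.1181, 0.2011]
tcp_rot: [-3.137, -0.012, -0.003]
contact_force: [-0.5, 0.9, -0.7]
finger_gap: 0.239
finger_force: 30.0
```

Request:
step_arm(
  motion=[
    [0.07,-0.28,0,0,0,0,10],
    [0.14,-0.56,0,0,0,0,10],
    [0.2,-0.83,0,0,0,0,10],
    [0.2,-0.83,0,0,0,0,10],
    [0.2,-0.83,0,0,0,0,10],
    [0.2,-0.83,0,0,0,0,10],
  ],
)

```text
time: 30.42
tool_pos: [0.5702, 0.2085, 0.2001]
tcp_rot: [3.141, -0.002, -0.0]
contact_force: [0.4, -0.6, -0.2]
finger_gap: 0.239
finger_force: 30.0
```

```bash
python3 -c "
from h import *
look2('x',['large'],('wrist',))
avg([.5706,.2118,.098],3)"
```

```text
wrist large [0.5728 0.2105] 22.3
pos [0.5704 0.2076 0.2001] sd [0.0001 0.0001 0.    ] F [ 0.36  0.14 -1.1 ] t 30.5667 gap 0.23921813709131884
(array([ 0.002, -0.036,  0.851]), array([ 0.002,  0.   , -0.004]))
```

Request:
step_arm(
  motion=[
    [0,-0.03,0.2,0,0,0,10],
    [0,-0.03,0.4,0,0,0,10],
    [0,-0.03,0.52,0,0,0,10],
    [0,-0.03,0.6,0,0,0,10],
    [0,-0.03,0.67,0,0,0,10],
    [0,-0.03,0.73,0,0,0,10],
    [0,-0.03,0.77,0,0,0,10],
    [0,-0.03,0.8,0,0,0,10],
    [0,-0.03,0.8,0,0,0,10],
    [0,-0.03,0.8,0,0,0,10],
  ],
)

```text
time: 31.45
tool_pos: [0.5706, 0.2133, 0.1043]
tcp_rot: [-3.141, 0.002, -0.001]
contact_force: [-0.1, -0.2, -1.5]
finger_gap: 0.239
finger_force: 30.0
```

```bash
python3 -c "
from h import *
avg([.5706,.2118,.098],3)"
```

```text
pos [0.5707 0.2134 0.1045] sd [0.0001 0.0001 0.0001] F [-0.05 -0.08 -1.61] t 31.55 gap 0.2373705315950838
(array([-0.001,  0.014,  0.054]), array([-0.   , -0.001, -0.001]))
```

Request:
step_arm(
  motion=[
    [0,0.01,0.015,0,0,0,10],
    [0,0.01,0.03,0,0,0,10],
    [0,0.01,0.051,0,0,0,10],
    [0,0.01,0.051,0,0,0,10],
    [0,0.01,0.051,0,0,0,10],
  ],
)

```text
time: 32.02
tool_pos: [0.5706, 0.2119, 0.0982]
tcp_rot: [3.141, -0.002, 0.001]
contact_force: [-0.8, -1.8, 2.4]
finger_gap: 0.245
finger_force: 30.0
```

```bash
python3 -c "
from h import *
avg([.5706,.2118,.098],2)"
```

```text
pos [0.5706 0.2119 0.0982] sd [0. 0. 0.] F [-1.05 -1.16  3.2 ] t 32.0667 gap 0.23615074628626045
(array([0.   , 0.001, 0.002]), array([ 0.   , -0.001, -0.001]))
```

Request:
step_arm(
  motion=[
    [0,0,0,0,0,0,28],
    [0,0,0,0,0,0,35],
    [0,0,0,0,0,0,50],
    [0,0,0,0,0,0,60],
    [0,0,0,0,0,0,60],
    [0,0,-0.1,0,0,0,60],
    [0,0,-0.3,0,0,0,60],
    [0,0,-0.6,0,0,0,60],
    [0,0,-0.9,0,0,0,60],
    [0,0,-1,0,0,0,60],
  ],
)

```text
time: 32.95
tool_pos: [0.5727, 0.2134, 0.2243]
tcp_rot: [-3.138, 0.001, -0.012]
contact_force: [1.8, -0.5, 0.3]
finger_gap: 0.604
finger_force: 0.0
```

Request:
step_arm(
  motion=[
    [-0.2,0.2,-0.2,0,0,0,60],
    [-0.4,0.4,-0.4,0,0,0,60],
    [-0.6,0.6,-0.6,0,0,0,60],
    [-0.8,0.8,-0.8,0,0,0,60],
    [-0.95,1,-1,0,0,0,60],
    [-0.95,1,-1,0,0,0,60],
    [-0.95,1,-1,0,0,0,60],
    [-0.95,1,-1,0,0,0,60],
    [-0.95,1,-1,0,0,0,60],
  ],
)

```text
time: 33.7
tool_pos: [0.4561, 0.093, 0.337]
tcp_rot: [-3.142, -0.001, 0.002]
contact_force: [-0.2, -0.7, -0.4]
finger_gap: 0.597
finger_force: 0.0
```

Run:
```python
from h import *
from plant import eyes,get_state
print(get_state()['time'],get_state()['tool_pos'])
tile=[]
for n in("top","scene"):
    f=eyes.grab_frame(n); c=cam(f); im=f["color"]; o=im[:,:,::-1]
    for k,xy in (("large",(.5706,.2118)),("medium",(.5996,-.0416)),("small",(.4667,.1237)),("tiny",(.578,-.3157))):
        z=POTS[k][1]-.024; x,e=fit(c,fill(wood(im)),lidparts(k,z),xy,15); print(n,k,(x-xy).round(4),round(e,3))
        p=proj(c,np.array([[*xy,.08]]))[0].astype(int); w=33
        q=cv2.resize(o[max(0,p[1]-w):p[1]+w,p[0]-w:p[0]+w],(200,200),interpolation=cv2.INTER_CUBIC); tile.append(q)
cv2.imwrite("pics/end.png",np.vstack([np.hstack(tile[:4]),np.hstack(tile[4:])]))
```

```text
33.7 [0.45611993 0.09301483 0.33698103]
top large [ 0.1219 -0.1275] 0.0
top medium [ 0.0013 -0.0014] 0.019
top small [ 0.135  -0.0862] 0.0
top tiny [ 0.0003 -0.0035] 0.018
scene large [-0.003   0.0009] 0.032
scene medium [-0.0022  0.001 ] 0.037
scene small [0.0002 0.0004] 0.052
scene tiny [ 0.1219 -0.1275] 0.0
```

View pics/end.png

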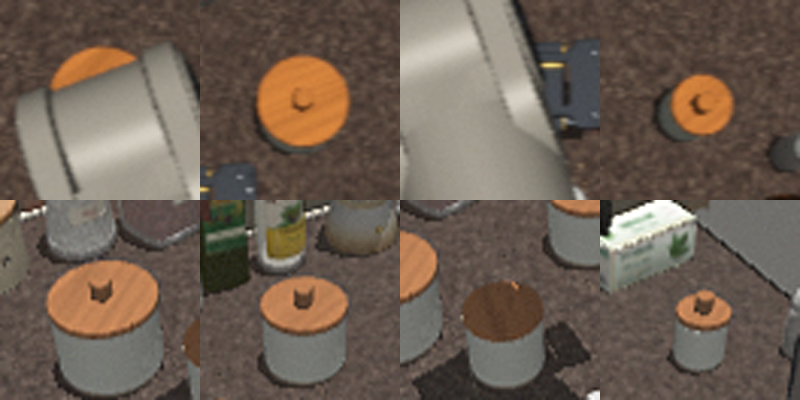

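All four lids lie flat on their pots (tiny was also confirmed seated in the earlier view), with fitted offsets of a few mm at most, and the arm is clear. Handing in.

```bash
python3 -c "
from plant import r
print(r.close_job())"
```

```text
the job is handed in; nothing more can be done
None
```

All four lids are seated on their matching pots, flat in the final pictures and within a few mm of centre. The job was handed in at about 34 s of the 115 s allowed, but the hand-in returned no verdict.

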